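Clear the lock knob and move the shaker's clamp bar up to the bottles

ROBOT

A 6-joint arm with a two-finger parallel gripper is mounted at the origin on the work surface. World frame = base frame: x ahead of the robot, y to its left, z up, the work surface at z = 0. Lengths are in mm, angles in rad, forces in N, time in s.
With the tool pointing down it reaches from about 275 to 1000 mm from the base axis. Payload 8.4 kg.
Tool frame: the origin (TCP) lies at the very end of the fingers, on their centre line; the grasp point (between the pads) lies 19 mm behind it; z points along the fingers, y is the direction in which the jaws open and shut (so a half turn about z gives the same grasp; the last joint's range is limited). The gripper opens to 85 mm and grips with 20 to 120 N. Pads are 22 mm wide; open, the fingers measure 114 mm over their backs; the gripper's body (76 mm by 85 mm) begins 54 mm behind the grasp point. The pads swing forward as they close: fully open they stand 13 mm farther back than shut.
Start: joints at [-1.178, 0.353, 1.633, -0, 1.155, -0.002], TCP at [240.389, -576.924, 231.281] pointing down, gripper open.
Joint ranges: [-2.63, 2.63], [-0.92, 2.1], [0.06, 2.66], [-1.3, 4.44], [0, 2.69], [-3.02, 3.02]. Speed limits (rad/s): [2.22, 2.22, 2.79, 3.14, 3.14, 3.14].

INTERFACE

Orientations are given as [roll, pitch, yaw] about the fixed x, y, z axes, in that order (R = Rz(yaw) Ry(pitch) Rx(roll)).
In Python, from rig import r gives the robot as it stands.
- The arm moves only by the tool move_arm, never from a script. Its argument "increments" is a list of rows, each an object of numbers: "tx", "ty", "tz": the shift along the tool's x, y, z in cm; "rx", "ry", "rz": the turn, a rotation vector about the tool's x, y, z in degrees; "gripper": the gripper's target within -1 to 1 (fully open at 1, half-way at 0, shut at -1). A call has 1 to 12 rows; each row shifts and turns the commanded pose from where the row before left it, along the tool's axes as they then stand; what a row does not reach is not made up. A row lasts 1/10 s, in which the tool goes at most 50 mm and 8.59 degrees, less where a joint would pass 70% of its speed; a pose out of reach is approached as far as the arm can. A call is refused whole if a number of a shift passes 5 or a number of a turn 8.59, either way. A call with a gripper value outside its range is refused whole. The fingers move at their own pace and stop on an object; "squeeze" is the grip in N (left out, the last holds). Time passes only in rows, so rows that do not move let the fingers close. It gives the time, the measured TCP pose, the force and the opening at its end, in the units of the state.
- r.sense(): the state, without advancing time (a new reading comes with each control period).
- r.grab_frame(name): name is "side" or "top" or "wrist"; returns (picture, depth): 400x640x3 uint8, red, green, blue; 400x640 float32, mm along the optical axis (not along the pixel's ray), 0 where there is no reading.
- r.camera_model(name): a dict with "fx", "fy", "cx", "cy" (pixels), "R" (3x3) and "t" (3): a world point X has camera coordinates R X + t; the wrist camera has in their place "hand_eye" (4x4, takes a point from camera to tool coordinates, whose origin is the TCP and whose axes are the flange's). Camera axes: x right, y down, z forward; pixel columns grow to the right and rows downward; lengths in mm; the calibration is good to about 2 mm. A picture is of the moment at which its call begins: read the wrist's pose just before it. camera_model takes no time and is no camera call.
- r.sign_off(): hands the job in, once; it reports no verdict.
Trained networks look in the newest picture that a camera, given by its name, has taken for a name from the list of things; names that differ only in an ending like _2 or _b are one class to them, and where a whole thing is asked for, a point or a joint stands for the part that bears it (a point fixed in the world has none). Each returns a list of dicts, best first, with "confidence" (0 to 1); they miss things now and then, are a little off and sometimes report something else, mostly with a low value. They report only what shows in the picture. A call takes as long as a camera call. They do not tell look-alikes from the thing itself.
- r.cut_out(query, camera): "mask" (400x640 bool, what is visible of it) and "bbox" ([left, top, right, bottom] in pixels, round what is visible of it).
- r.place_of(query, camera): "location" ([row, column] in pixels: a listed point, or the origin of a listed thing).
The state is a dict: "clock": time; "qpos": joint angles; "qvel": joint speeds; "joint_efforts": joint torques, N m; "eef_pos": TCP position; "tcp_rot": TCP orientation; "contact_force": force on the tool from outside, world axes, zero at the start; "wrist_torque": the same for the moment, N m; "opening": opening from 0.0 (shut) to 1.0 (fully open).
Only numpy, scipy, OpenCV 4.12 (cv2) and the standard library are available. Lean on these libraries where they do the work, as an engineer would, in place of code of your own. Each camera call takes 0.05 s, during which the arm holds its last target. There are 200 camera calls.

TASK

Someone has parked a roll of label tape over the lock knob of the shaker's clamp bar: lift it off and lay it flat in the shallow steel tray. Then pull the knob up to free the bar, slide the bar one hole along the rail towards the two bottles, and let the pin drop fully home in that hole without pushing the bottles about or disturbing anything else on the bench. Finish still holding the knob firmly, with the pin home; do not let go.

Things in the scene. Friction and masses are not known exactly. Their poses are not given: they have to be found in the camera images.
- shaker: Orbital shaker, fixed; white base, 295 x 295 mm platform, its top 98 mm above the bench. Origin: centre of its underside. x points from its front panel to its rear, y along the clamp rails towards the bottles' side, z up. Aluminium rails, 20 mm square, tops 148 mm up, at x = -132 (row of 10 mm holes 30 mm apart) and +132 mm; 18 mm fixed cross bars at y = -132 and +122 mm.
- next_hole (a point): Mouth of the next hole towards the bottles, in the top of the near rail (148 mm above the bench), 30 mm along the shaker's +y from the hole in which the pin starts. Axes as the shaker's.
- bar (a joint): Sliding clamp bar: travel along the shaker's +y, m. 0 = start (bar at shaker y = 12 mm, pin in its hole); +0.030 = next hole towards the bottles. 0.4 kg, about 2 N of friction; about 1 mm of play each way while pinned. Its end block on the near rail is 34 (x) by 36 (y) mm, top 162 mm above the bench.
- knob (a joint): Lock plunger on the end block: how far the knob is pulled straight up, m. 0 = pin home, 7 mm deep in the hole; from 0.007 it is clear; 0.010 = upper stop. A spring presses it down, 4 N at home to 6.5 N at the stop. Let down between holes, the round-tipped pin rides on the rail (at 0.007) and drops in when a hole comes under it. It travels with the bar.
- knob_grip (a point): Centre of the black round lock knob, 22 mm thick, 24 mm high, 188 mm above the bench with the pin home, at shaker x = -132 mm on the bar's end block above the near rail. It stands on a 16 mm thick, 14 mm high collar (21 mm nut below): 14 mm from the block's top to the knob's underside. Axes as the shaker's.
- tape_mid (a point): Centre of the roll of beige label tape: a ring 56 mm across, 25 mm high, 25 mm hole, z its axis, 50 g. It starts lying on the end block with the knob standing up through its hole, the knob's top 13 mm above the roll's. It overhangs the block by 10 mm on both sides in the shaker's y, free air below. Lift it 40 mm to clear the knob.
- tray: Shallow steel tray, fixed, 180 (x) by 145 (y) by 18 mm high, walls and floor 3 mm thick, empty. Origin: centre of its underside, on the bench.
- bottle_a_mid (a point): Laboratory glass bottle with blue cap standing on the shaker's platform between the sliding bar and the fixed bar at y = +122 mm: 56 mm across, 105 mm high; this point is 50 mm above its foot. It is to stay there.
- bottle_b_mid (a point): A second such bottle behind the first, same size and point.
- rack_mid (a point): Blue tube rack, 160 x 100 x 36 mm, on the bench; its centre. Bystander.
- pipette_mid (a point): Pipette lying on the bench, 220 mm long, 29 mm high; a point at mid-height of its thin shaft, 85 mm from its tip. Bystander.
- marker_mid (a point): Marker pen lying on the bench, 125 mm long; its middle. Bystander.
- spray_mid (a point): White spray bottle standing on the bench, 72 mm across, 200 mm high; this point is 80 mm up. Bystander.
- tipbox_mid (a point): Pipette tip box on the bench, 118 x 83 x 75 mm; its centre. Bystander.
There are look-alikes about, which are no part of the job. What is meant by the part that bears tape_mid is not black, and is the smaller of those in its own colour.

How it is judged:
By the outcome, as a careful person would: the job done as asked, in the order asked, and still so for the second after the job is handed in, while the arm keeps its last pose, push and grip.
It also fails if it takes over 54 s, if anything falls off the work surface, if the arm or the gripper's body presses on something with over 40 N, if the wrist force passes 120 N, or if a joint passes its speed limit or range.

## Working session

There is one attempt and no reset: what is moved stays moved. The work goes in short steps, Python scripts to look and compute and a tool call to move; the robot and the scene stay as the last step left them, time stands still between calls to the robot, and variables do not carry over. Pictures are saved under pics/ and viewed, about 8 in all and at most 12, crops included, and the job is handed in when it is done.

Besides the shell and the picture viewer there is one more tool, called after "Request:" by a JSON object that holds its "op" and its "data". move_arm: Moves the arm, as the interface text tells. Its arguments: {"type":"object","properties":{"increments":{"type":"array","items":{"type":"object","properties":{"tx":{"type":"number"},"ty":{"type":"number"},"tz":{"type":"number"},"rx":{"type":"number"},"ry":{"type":"number"},"rz":{"type":"number"},"gripper":{"type":"number"}}}},"squeeze":{"type":"number"}},"required":["increments"]}

```bash
mkdir -p pics; ls; cat > h.py <<'E'
from rig import r
import numpy as np, cv2
from scipy.spatial.transform import Rotation as Ro
def pose():
    s=r.sense(); T=np.eye(4); T[:3,:3]=Ro.from_euler('xyz',s['tcp_rot']).as_matrix(); T[:3,3]=s['eef_pos']; return T
def back(name,px,d,T=None):
    "pixels (row,col) Nx2, depth N -> world"
    m=r.camera_model(name); px=np.atleast_2d(px).astype(float); d=np.atleast_1d(d)
    c=np.c_[(px[:,1]-m['cx'])/m['fx']*d,(px[:,0]-m['cy'])/m['fy']*d,d]
    if name=='wrist':
        H=T@np.array(m['hand_eye']); return c@H[:3,:3].T+H[:3,3]
    return (c-np.array(m['t']))@np.array(m['R'])
def ray_z(name,px,z,T=None):
    a=back(name,px,1.,T)[0]; b=back(name,px,1000.,T)[0]; return a+(b-a)*(z-a[2])/(b[2]-a[2])
E
python3 - <<'E'
from h import *
print(r.sense())
for n in('side','top'):
    p,d=r.grab_frame(n); cv2.imwrite(f'pics/{n}0.png',p[:,:,::-1]); np.save(n+'_d.npy',d)
    for q in ['shaker','next_hole','knob_grip','tape_mid','tray','bottle_a_mid','rack_mid','pipette_mid','marker_mid','spray_mid','tipbox_mid']:
        for o in r.place_of(q,n)[:3]:
            rc=o['location']; i,j=np.clip(np.round(rc).astype(int),0,[399,639]); dd=d[i,j]
            print(n,q,round(o['confidence'],2),np.round(rc),np.round(back(n,rc,dd)[0]) if dd else None)
E
```

```text
pics
{'clock': 0.0, 'qpos': array([-1.17842686e+00,  3.53653491e-01,  1.63412885e+00, -5.22256664e-06,
        1.15517722e+00, -2.40551117e-03]), 'qvel': array([-0.00050683,  0.00111519,  0.00211375,  0.00176566,  0.00130696,
        0.0007137 ]), 'joint_efforts': array([-1.34168655e-03, -6.05258918e+01, -3.42073846e+01, -2.64809314e-04,
        9.25882050e-03, -1.10308839e-06]), 'eef_pos': array([ 240.19258682, -576.49871751,  230.5605955 ]), 'tcp_rot': array([-3.14022574e+00,  1.48694313e-06,  3.94777090e-01]), 'contact_force': array([ 0.3826053 , -0.7169036 ,  0.24437232]), 'wrist_torque': array([ 0.01364859, -0.00913795, -0.03654238]), 'opening': 0.9977409088955288}
side shaker 0.56 [225. 312.] [541.  49. 100.]
side next_hole 0.34 [192. 340.] [481.   9. 200.]
side knob_grip 0.62 [194. 339.] [481.  16. 199.]
side tape_mid 0.73 [265. 374.] [366.  41.  36.]
side tape_mid 0.7 [199. 342.] [472.  19. 189.]
side tape_mid 0.63 [237. 402.] [ 350. -105.   15.]
side tray 0.68 [180. 405.] [ 445. -365.    5.]
side bottle_a_mid 0.84 [205. 290.] [579.  82. 173.]
side rack_mid 0.56 [352. 279.] [
[... 532 characters left out ...]
316.] [368.  26.   2.]
top tape_mid 0.58 [280. 361.] [352. -95.   1.]
top tape_mid 0.54 [226. 323.] [469.   9. 203.]
top tray 0.75 [243. 463.] [ 452. -372.    5.]
top tray 0.62 [146. 309.] [663.  42. 206.]
top tray 0.41 [190. 334.] [577. -21. 100.]
top bottle_a_mid 0.73 [179. 300.] [581.  63. 204.]
top bottle_a_mid 0.22 [265. 412.] [ 392. -233.    1.]
top rack_mid 0.9 [246. 195.] [441. 347.  26.]
top pipette_mid 0.67 [262. 245.] [399. 214.  19.]
top pipette_mid 0.51 [148. 185.] [680. 361. 129.]
top marker_mid 0.76 [262. 412.] [ 399. -234.    4.]
top marker_mid 0.46 [191. 336.] [575. -25.  99.]
top spray_mid 0.66 [146. 185.] [683. 358. 135.]
top tipbox_mid 0.67 [149. 462.] [ 694. -364.   74.]
```

View pics/top0.png

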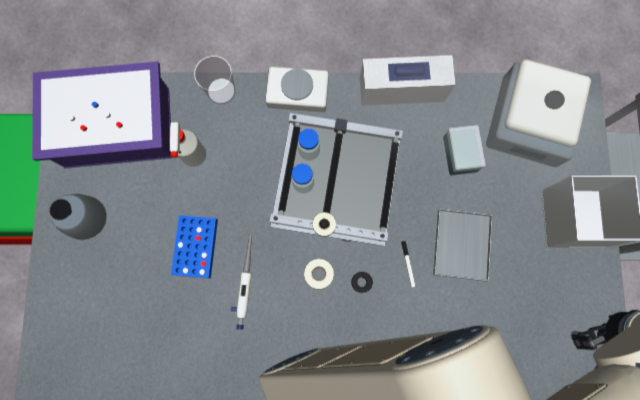

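View pics/side0.png

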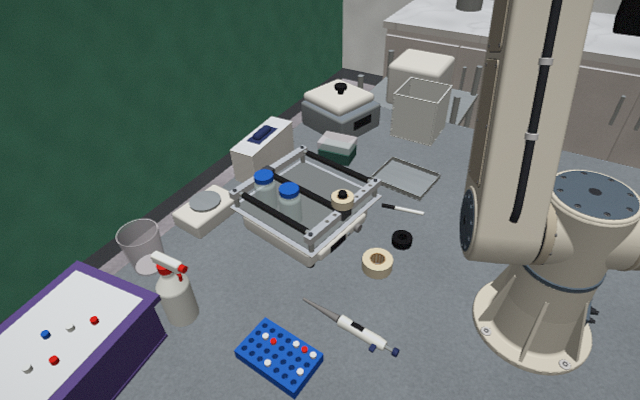

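The top view shows our beige roll on the knob at (224,323). The larger beige decoy is at (274,319) and a black one at (282,362). The tray is at (245,463), and the shaker is yawed slightly with its bottles at (141,308) and (175,302). The side view agrees.

```bash
python3 - <<'E'
from h import *
d=np.load('top_d.npy'); ii,jj=np.indices(d.shape); P=back('top',np.c_[ii.ravel(),jj.ravel()],d.ravel())
roi=(abs(P[:,0]-575)<230)&(abs(P[:,1]+20)<230)
m=roi&(P[:,2]>90)&(P[:,2]<104)
(c,s,a)=cv2.minAreaRect(P[m][:,:2].astype(np.float32)); print('plat',c,s,a)
m=roi&(P[:,2]>143)&(P[:,2]<152)
(c,s,a)=cv2.minAreaRect(P[m][:,:2].astype(np.float32)); print('rails',c,s,a)
m=(np.hypot(P[:,0]-478,P[:,1]-8)<45)
for lo,hi in((180,192),(193,206)):
    k=m&(P[:,2]>lo)&(P[:,2]<hi); q=P[k]; print(lo,k.sum(),cv2.minEnclosingCircle(q[:,:2].astype(np.float32)) if k.sum() else '',np.median(q,0))
for n in('top',):
    r.grab_frame(n)
    o=r.cut_out('tray',n)[0]; k=np.argwhere(o['mask']); print(o['confidence'],cv2.minAreaRect(np.array([ray_z(n,x,12)[:2] for x in k[::3]],np.float32)))
    for o in r.cut_out('bottle_a_mid',n)[:2]:
        q=P[o['mask'].ravel()]; q=q[(q[:,2]>190)&(q[:,2]<215)]; print('bot',o['confidence'],np.median(q,0))
E
```

```text
plat (596.9578857421875, -25.449554443359375) (295.3531188964844, 282.02099609375) 80.5423812866211
rails (605.7349853515625, -26.973220825195312) (289.908935546875, 288.732666015625) 80.51776885986328
180 341 ((475.2726135253906, 6.024883270263672), 28.065343856811523) [475.65329818   5.878663   187.21775331]
193 71 ((475.7099914550781, 9.474156379699707), 13.414468765258789) [473.89168118   5.99697194 199.60940926]
0.86 ((446.85882568359375, -369.54254150390625), (150.55430603027344, 185.65322875976562), 83.4160385131836)
bot 0.74 [593.21535747  58.26587148 203.00108106]
```

Request:
{"op": "move_arm", "data": {"increments": [{"tz": -5,"rz": 7.6},{"tz": -3,"rz": 7.6},{"rz": 7.6},{"rz": 7.6}]}}

```text
invalid input
```

Request:
{"op": "move_arm", "data": {"increments": [{"tx": 0,"ty": 0,"tz": -4,"rx": 0,"ry": 0,"rz": 8,"gripper": 1},{"tx": 0,"ty": 0,"tz": -3,"rx": 0,"ry": 0,"rz": 8,"gripper": 1},{"tx": 0,"ty": 0,"tz": 0,"rx": 0,"ry": 0,"rz": 8,"gripper": 1},{"tx": 0,"ty": 0,"tz": 0,"rx": 0,"ry": 0,"rz": 8.1,"gripper": 1}], "squeeze": 40}}

```text
clock: 1.75
eef_pos: [240.6, -577.5, 302.8]
tcp_rot: [3.139, -0.001, -0.171]
contact_force: [0.7, 0.5, 0.8]
opening: 1.002
```

Request:
{"op": "move_arm", "data": {"increments": [{"tx": 0.97,"ty": -4.4},{"tx": 0.97,"ty": -4.4},{"tx": 0.97,"ty": -4.4},{"tx": 0.97,"ty": -4.4},{"tx": 0.97,"ty": -4.4},{"tx": 0.97,"ty": -4.4},{"tx": 0.97,"ty": -4.4},{"tx": 0.97,"ty": -4.4},{"tx": 0.97,"ty": -4.4},{"tx": 0.97,"ty": -4.4},{"tx": 0.97,"ty": -4.4},{"tx": 0.97,"ty": -4.4}]}}

```text
invalid input
```

```bash
cat > look.py <<'E'
from h import *
import sys
def go(tgt,yaw=None):
    T=pose(); v=T[:3,:3].T@(np.array(tgt)-T[:3,3]); print('tool move cm',np.round(v/10,2))
    if yaw is not None: print('rz deg',np.round(np.degrees(r.sense()['tcp_rot'][2]-yaw),2))
E
python3 - <<'E'
from look import *
print(r.sense()['eef_pos'],r.sense()['tcp_rot'],r.sense()['clock']); T=pose()
p,d=r.grab_frame('wrist'); cv2.imwrite('pics/w1.png',p[:,:,::-1])
ii,jj=np.indices(d.shape); P=back('wrist',np.c_[ii.ravel(),jj.ravel()],d.ravel(),T); P=P[d.ravel()>0]
m=(np.hypot(P[:,0]-475,P[:,1]-6)<45)
for lo,hi in((181,193),(194,206)):
    k=m&(P[:,2]>lo)&(P[:,2]<hi); q=P[k]
    if k.sum(): print(lo,k.sum(),cv2.minEnclosingCircle(q[:,:2].astype(np.float32)),np.median(q,0))
go([475,6,300],-.166)
E
```

```text
[ 240.62450861 -577.50146699  302.76422713] [ 3.13945320e+00 -1.33351815e-03 -1.71208424e-01] 1.75
tool move cm [ 12.65 -61.57   0.15]
rz deg -0.79
```

Request:
{"op": "move_arm", "data": {"increments": [{"tx": 1,"ty": -4.4,"tz": 0,"rx": 0,"ry": 0,"rz": 0,"gripper": 1},{"tx": 1,"ty": -4.4,"tz": 0,"rx": 0,"ry": 0,"rz": 0,"gripper": 1},{"tx": 1,"ty": -4.4,"tz": 0,"rx": 0,"ry": 0,"rz": 0,"gripper": 1},{"tx": 1,"ty": -4.4,"tz": 0,"rx": 0,"ry": 0,"rz": 0,"gripper": 1},{"tx": 1,"ty": -4.4,"tz": 0,"rx": 0,"ry": 0,"rz": 0,"gripper": 1},{"tx": 1,"ty": -4.4,"tz": 0,"rx": 0,"ry": 0,"rz": 0,"gripper": 1},{"tx": 1,"ty": -4.4,"tz": 0,"rx": 0,"ry": 0,"rz": 0,"gripper": 1},{"tx": 1,"ty": -4.4,"tz": 0,"rx": 0,"ry": 0,"rz": 0,"gripper": 1},{"tx": 1,"ty": -4.4,"tz": 0,"rx": 0,"ry": 0,"rz": 0,"gripper": 1},{"tx": 1,"ty": -4.4,"tz": 0,"rx": 0,"ry": 0,"rz": 0,"gripper": 1},{"tx": 1,"ty": -4.4,"tz": 0,"rx": 0,"ry": 0,"rz": 0,"gripper": 1},{"tx": 1,"ty": -4.4,"tz": 0,"rx": 0,"ry": 0,"rz": 0,"gripper": 1}]}}

```text
clock: 3.0
eef_pos: [446.1, -74.1, 301.4]
tcp_rot: [3.142, -0.001, -0.162]
contact_force: [0.3, -0.6, 0.1]
opening: 1.002
```

```bash
cat > w.py <<'E'
from look import *
def wlook(name,c,bands):
    s=r.sense(); print(s['eef_pos'],s['tcp_rot'],s['clock'],s['contact_force']); T=pose()
    p,d=r.grab_frame('wrist'); cv2.imwrite(f'pics/{name}.png',p[:,:,::-1])
    ii,jj=np.indices(d.shape); P=back('wrist',np.c_[ii.ravel(),jj.ravel()],d.ravel(),T); P=P[d.ravel()>0]
    m=(np.hypot(P[:,0]-c[0],P[:,1]-c[1])<45)
    for lo,hi in bands:
        k=m&(P[:,2]>lo)&(P[:,2]<hi); q=P[k]
        if k.sum(): print(lo,k.sum(),cv2.minEnclosingCircle(q[:,:2].astype(np.float32)),np.median(q,0))
    return P
E
python3 - <<'E'
from w import *
wlook('w1',(475,6),((181,193),(194,206)))
go([475,6,300],-.166)
E
```

```text
[446.05214903 -74.08238562 301.44887426] [ 3.14150578e+00 -5.56570292e-04 -1.62373202e-01] 3.0 [ 0.31147869 -0.5522375   0.11663103]
181 2128 ((476.5893859863281, 4.44294548034668), 28.008033752441406) [480.00205648   0.65407782 186.84836421]
194 431 ((476.63250732421875, 4.725341796875), 10.921730995178223) [477.37866782   3.3376374  199.51746078]
tool move cm [ 1.45 -7.83  0.18]
rz deg 0.3
```

Request:
{"op": "move_arm", "data": {"increments": [{"tx": 0.8,"ty": -3.9,"tz": 0,"rx": 0,"ry": 0,"rz": 0.2,"gripper": 1},{"tx": 0.8,"ty": -3.8,"tz": 2,"rx": 0,"ry": 0,"rz": 0,"gripper": 1},{"tx": 0,"ty": 0,"tz": 2,"rx": 0,"ry": 0,"rz": 0,"gripper": 1},{"tx": 0,"ty": 0,"tz": 0,"rx": 0,"ry": 0,"rz": 0,"gripper": 1},{"tx": 0,"ty": 0,"tz": 0,"rx": 0,"ry": 0,"rz": 0,"gripper": 1}]}}

```text
clock: 3.55
eef_pos: [474.0, -2.8, 261.4]
tcp_rot: [3.141, 0.001, -0.167]
contact_force: [-0.7, 0.3, 0.8]
opening: 0.999
```

```bash
python3 - <<'E'
from w import *
wlook('w2',(476,5),((181,193),(194,206)))
go([476.6,4.6,160],-.166)
E
```

```text
[474.0243432   -2.84777414 261.38840372] [ 3.14127070e+00  9.64059363e-04 -1.67375125e-01] 3.55 [-0.65947317  0.25892076  0.77144595]
181 2647 ((476.8043212890625, 4.617799758911133), 27.84685707092285) [481.51904256   3.05115582 186.80953731]
194 550 ((476.75347900390625, 4.885796070098877), 10.899828910827637) [478.20907332   4.59105322 199.49746271]
tool move cm [ 0.08 -0.8  10.2 ]
rz deg -0.14
```

View pics/w2.png

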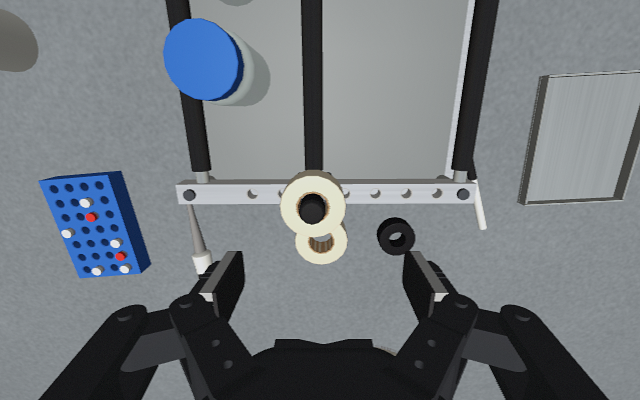

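The wrist view shows the roll round the knob at row 205, col 313, the rail square with the jaws and free air on both sides. I'll descend and grip.

Request:
{"op": "move_arm", "data": {"increments": [{"tx": 0.1,"ty": -0.8,"tz": 2,"rx": 0,"ry": 0,"rz": 0,"gripper": 1},{"tx": 0,"ty": 0,"tz": 2.5,"rx": 0,"ry": 0,"rz": 0,"gripper": 1},{"tx": 0,"ty": 0,"tz": 2.5,"rx": 0,"ry": 0,"rz": 0,"gripper": 1},{"tx": 0,"ty": 0,"tz": 2.0,"rx": 0,"ry": 0,"rz": 0,"gripper": 1},{"tx": 0,"ty": 0,"tz": 1.3,"rx": 0,"ry": 0,"rz": 0,"gripper": 1},{"tx": 0,"ty": 0,"tz": 0,"rx": 0,"ry": 0,"rz": 0,"gripper": 1},{"tx": 0,"ty": 0,"tz": 0,"rx": 0,"ry": 0,"rz": 0,"gripper": 1}]}}

```text
clock: 4.3
eef_pos: [477.3, 4.5, 159.4]
tcp_rot: [-3.141, -0.001, -0.17]
contact_force: [0.2, -0.1, -0.9]
opening: 1.002
```

Request:
{"op": "move_arm", "data": {"increments": [{"tx": 0,"ty": 0,"tz": 0,"rx": 0,"ry": 0,"rz": 0,"gripper": 0.1},{"tx": 0,"ty": 0,"tz": 0,"rx": 0,"ry": 0,"rz": 0,"gripper": 0.1},{"tx": 0,"ty": 0,"tz": 0,"rx": 0,"ry": 0,"rz": 0,"gripper": 0.1},{"tx": 0,"ty": 0,"tz": 0,"rx": 0,"ry": 0,"rz": 0,"gripper": 0.1},{"tx": 0,"ty": 0,"tz": 0,"rx": 0,"ry": 0,"rz": 0,"gripper": 0.1},{"tx": 0,"ty": 0,"tz": 0,"rx": 0,"ry": 0,"rz": 0,"gripper": 0.1}], "squeeze": 30}}

```text
clock: 4.9
eef_pos: [477.3, 4.9, 159.6]
tcp_rot: [-3.142, -0.002, -0.169]
contact_force: [-1.8, -0.5, 7.7]
opening: 0.654
```

Request:
{"op": "move_arm", "data": {"increments": [{"tx": 0,"ty": 0,"tz": -1,"rx": 0,"ry": 0,"rz": 0,"gripper": 0.1},{"tx": 0,"ty": 0,"tz": -1.5,"rx": 0,"ry": 0,"rz": 0,"gripper": 0.1},{"tx": 0,"ty": 0,"tz": -2.5,"rx": 0,"ry": 0,"rz": 0,"gripper": 0.1},{"tx": 0,"ty": 0,"tz": -3,"rx": 0,"ry": 0,"rz": 0,"gripper": 0.1},{"tx": 0,"ty": 2,"tz": -1,"rx": 0,"ry": 0,"rz": 0,"gripper": 0.1},{"tx": 0.3,"ty": 4,"tz": 0,"rx": 0,"ry": 0,"rz": 0,"gripper": 0.1},{"tx": 0.4,"ty": 4,"tz": 0,"rx": 0,"ry": 0,"rz": 0,"gripper": 0.1},{"tx": 0.4,"ty": 4,"tz": 0,"rx": 0,"ry": 0,"rz": 0,"gripper": 0.1},{"tx": 0.4,"ty": 4,"tz": 0,"rx": 0,"ry": 0,"rz": 0,"gripper": 0.1},{"tx": 0.4,"ty": 4,"tz": 0,"rx": 0,"ry": 0,"rz": 0,"gripper": 0.1},{"tx": 0.4,"ty": 4,"tz": 0,"rx": 0,"ry": 0,"rz": 0,"gripper": 0.1},{"tx": 0.4,"ty": 4,"tz": 0,"rx": 0,"ry": 0,"rz": 0,"gripper": 0.1}]}}

```text
clock: 6.1
eef_pos: [452.5, -296.9, 249.3]
tcp_rot: [3.141, -0.001, -0.169]
contact_force: [0.7, 0.4, -0.2]
opening: 0.652
```

```bash
python3 - <<'E'
from w import *
s=r.sense();print(s)
P=wlook('w3',(476,5),((181,193),(194,206)))
go([448,-369,200],-.14)
E
```

```text
{'clock': 6.1, 'qpos': array([-5.83478213e-01,  2.04554922e-01,  1.79401173e+00,  1.33027977e-04,
        1.14209202e+00,  1.15623751e+00]), 'qvel': array([-0.66701695,  0.29827736, -0.37900229,  0.00213396,  0.07282251,
       -0.66134429]), 'joint_efforts': array([  3.87478665, -52.72945404, -31.54267073,  -0.18138566,
         0.05291047,   1.04686327]), 'eef_pos': array([ 452.51748781, -296.88283611,  249.27044387]), 'tcp_rot': array([ 3.14132725e+00, -9.03613220e-04, -1.68974514e-01]), 'contact_force': array([ 0.66040704,  0.40327632, -0.21641258]), 'wrist_torque': array([ 0.05748835, -0.06219404, -0.00610557]), 'opening': 0.6520401672533901}
[ 452.51748781 -296.88283611  249.27044387] [ 3.14132725e+00 -9.03613220e-04 -1.68974514e-01] 6.1 [ 0.66040704  0.40327632 -0.21641258]
tool move cm [0.67 6.65 4.97]
rz deg -1.7
```

View pics/w3.png

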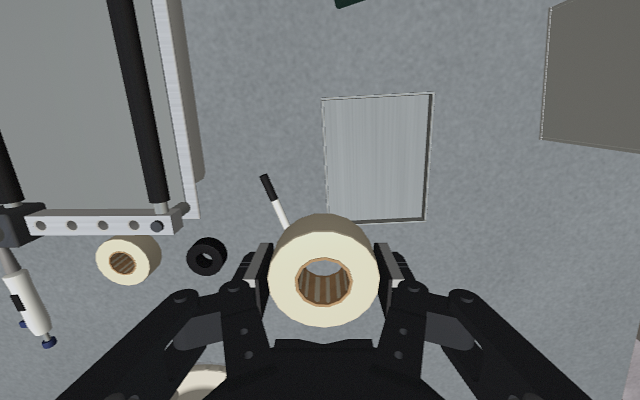

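The wrist view shows the roll held squarely at (275,323) and the tray's corners at about (97,322), (93,433), (220,426) and (223,328).

```bash
python3 - <<'E'
from w import *
T=np.eye(4); T[:3,:3]=Ro.from_euler('xyz',[3.1413,-.0009,-.169]).as_matrix(); T[:3,3]=[452.5,-296.9,249.3]
W=[ray_z('wrist',x,18,T) for x in((98,322),(93,433),(220,426),(223,328))]; print(np.round(W),np.mean(W,0))
go([448,-369,100],-.14)
E
```

```text
[[ 544. -312.   18.]
 [ 526. -452.   18.]
 [ 353. -434.   18.]
 [ 372. -291.   18.]] [ 448.81581555 -372.08009902   18.        ]
tool move cm [ 0.65  6.61 14.97]
rz deg -1.7
```

Request:
{"op": "move_arm", "data": {"increments": [{"tx": 0.3,"ty": 3.4,"tz": 1,"rx": 0,"ry": 0,"rz": -1,"gripper": 0.1},{"tx": 0.4,"ty": 3.4,"tz": 3,"rx": 0,"ry": 0,"rz": 0,"gripper": 0.1},{"tx": 0,"ty": 0,"tz": 4,"rx": 0,"ry": 0,"rz": 0,"gripper": 0.1},{"tx": 0,"ty": 0,"tz": 4,"rx": 0,"ry": 0,"rz": 0,"gripper": 0.1},{"tx": 0,"ty": 0,"tz": 4,"rx": 0,"ry": 0,"rz": 0,"gripper": 0.1},{"tx": 0,"ty": 0,"tz": 4,"rx": 0,"ry": 0,"rz": 0,"gripper": 0.1},{"tx": 0,"ty": 0,"tz": 2,"rx": 0,"ry": 0,"rz": 0,"gripper": 0.1},{"tx": 0,"ty": 0,"tz": 0,"rx": 0,"ry": 0,"rz": 0,"gripper": 0.1},{"tx": 0,"ty": 0,"tz": 0,"rx": 0,"ry": 0,"rz": 0,"gripper": 0.1}]}}

```text
clock: 7.05
eef_pos: [449.3, -363.7, 29.1]
tcp_rot: [3.141, -0.0, -0.151]
contact_force: [0.7, -0.8, -0.6]
opening: 0.652
```

Request:
{"op": "move_arm", "data": {"increments": [{"tx": 0,"ty": 0.8,"tz": 1.4,"rx": 0,"ry": 0,"rz": 0,"gripper": 0.1},{"tx": 0,"ty": 0,"tz": 0.8,"rx": 0,"ry": 0,"rz": 0,"gripper": 0.1},{"tx": 0,"ty": 0,"tz": 0.4,"rx": 0,"ry": 0,"rz": 0,"gripper": 0.1},{"tx": 0,"ty": 0,"tz": 0.1,"rx": 0,"ry": 0,"rz": 0,"gripper": 0.1},{"tx": 0,"ty": 0,"tz": 0,"rx": 0,"ry": 0,"rz": 0,"gripper": 0.1}]}}

```text
clock: 7.55
eef_pos: [447.6, -371.2, 1.2]
tcp_rot: [-3.141, 0.0, -0.152]
contact_force: [0.4, -0.3, -0.8]
opening: 0.654
```

Request:
{"op": "move_arm", "data": {"increments": [{"tx": 0,"ty": 0,"tz": 0.1,"rx": 0,"ry": 0,"rz": 0,"gripper": 0.1},{"tx": 0,"ty": 0,"tz": 0,"rx": 0,"ry": 0,"rz": 0,"gripper": 0.1}]}}

```text
clock: 7.75
eef_pos: [447.9, -371.4, 0.8]
tcp_rot: [3.141, -0.0, -0.151]
contact_force: [-0.6, 0.8, 1.5]
opening: 0.655
```

Request:
{"op": "move_arm", "data": {"increments": [{"tx": 0,"ty": 0,"tz": 0,"rx": 0,"ry": 0,"rz": 0,"gripper": 0.75},{"tx": 0,"ty": 0,"tz": 0,"rx": 0,"ry": 0,"rz": 0,"gripper": 0.75},{"tx": 0,"ty": 0,"tz": 0,"rx": 0,"ry": 0,"rz": 0,"gripper": 0.75},{"tx": 0,"ty": 0,"tz": 0,"rx": 0,"ry": 0,"rz": 0,"gripper": 0.75},{"tx": 0,"ty": 0,"tz": -2,"rx": 0,"ry": 0,"rz": 0,"gripper": 0.75},{"tx": 0,"ty": 0,"tz": -4,"rx": 0,"ry": 0,"rz": 0,"gripper": 0.75},{"tx": 0,"ty": 0,"tz": -4.5,"rx": 0,"ry": 0,"rz": 0,"gripper": 0.75},{"tx": 0,"ty": 0,"tz": -4.5,"rx": 0,"ry": 0,"rz": 0,"gripper": 0.75},{"tx": 0,"ty": 0,"tz": -4.5,"rx": 0,"ry": 0,"rz": 0,"gripper": 0.75},{"tx": 0,"ty": 0,"tz": -4.5,"rx": 0,"ry": 0,"rz": 0,"gripper": 0.75},{"tx": 0,"ty": 0,"tz": -2,"rx": 0,"ry": 0,"rz": 0,"gripper": 0.75}]}}

```text
clock: 8.85
eef_pos: [448.9, -372.3, 265.0]
tcp_rot: [3.139, -0.005, -0.151]
contact_force: [1.0, -0.4, -0.3]
opening: 0.876
```

```bash
python3 - <<'E'
from w import *
P=wlook('w4',(448,-371),((20,34),))
go([477,5,260],-.166)
E
```

```text
[ 448.89121219 -372.31301947  265.00321049] [ 3.13855439 -0.00507235 -0.15147366] 8.85 [ 0.98165817 -0.3803927  -0.25424988]
20 991 ((447.1375732421875, -372.7091064453125), 27.824190139770508) [ 448.64962073 -372.89472807   27.7405983 ]
tool move cm [ -3.   -37.77   0.5 ]
rz deg 0.83
```

View pics/w4.png

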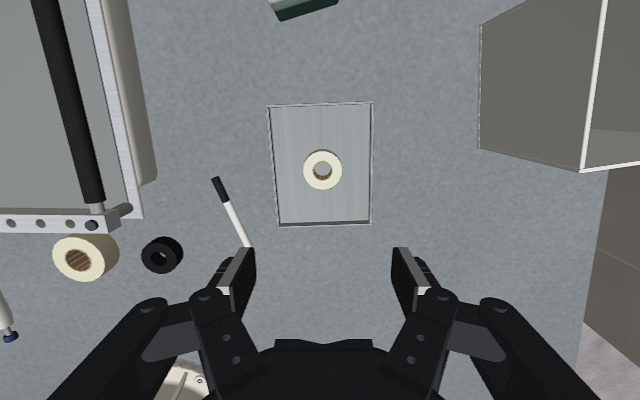

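The wrist view shows the roll flat in the tray at (170,322), with its top at 27.7 mm, as expected. Next, the knob.

Request:
{"op": "move_arm", "data": {"increments": [{"tx": -0.3,"ty": -3.8,"tz": 0,"rx": 0,"ry": 0,"rz": 0.4,"gripper": 0.3},{"tx": -0.3,"ty": -4.2,"tz": 0,"rx": 0,"ry": 0,"rz": 0.4,"gripper": 0.3},{"tx": -0.3,"ty": -4.2,"tz": 0,"rx": 0,"ry": 0,"rz": 0,"gripper": 0.3},{"tx": -0.3,"ty": -4.2,"tz": 0,"rx": 0,"ry": 0,"rz": 0,"gripper": 0.3},{"tx": -0.3,"ty": -4.2,"tz": 0,"rx": 0,"ry": 0,"rz": 0,"gripper": 0.3},{"tx": -0.3,"ty": -4.2,"tz": 0,"rx": 0,"ry": 0,"rz": 0,"gripper": 0.3},{"tx": -0.3,"ty": -4.2,"tz": 0,"rx": 0,"ry": 0,"rz": 0,"gripper": 0.3},{"tx": -0.3,"ty": -4.2,"tz": 0,"rx": 0,"ry": 0,"rz": 0,"gripper": 0.3},{"tx": -0.3,"ty": -4.2,"tz": 0,"rx": 0,"ry": 0,"rz": 0,"gripper": 0.3},{"tx": 0,"ty": 0,"tz": 0,"rx": 0,"ry": 0,"rz": 0,"gripper": 0.3},{"tx": 0,"ty": 0,"tz": 0,"rx": 0,"ry": 0,"rz": 0,"gripper": 0.3}]}}

```text
clock: 10.0
eef_pos: [481.5, 2.8, 259.8]
tcp_rot: [3.141, 0.001, -0.163]
contact_force: [-0.1, -0.3, 0.5]
opening: 0.65
```

```bash
python3 - <<'E'
from w import *
P=wlook('w5',(476,5),((193,206),(155,166)))
m=(np.hypot(P[:,0]-477,P[:,1]-5)<35)&(P[:,2]>157)&(P[:,2]<166); print(cv2.minAreaRect(P[m][:,:2].astype(np.float32)))
go([477,5,170],-.166)
E
```

```text
[481.50320091   2.76116963 259.82902156] [ 3.14111485e+00  6.75155631e-04 -1.62819327e-01] 10.0 [-0.13001524 -0.28131346  0.49360361]
193 547 ((476.7632751464844, 4.930904865264893), 10.86346435546875) [478.55970559   4.64673886 199.44749977]
155 850 ((477.02374267578125, 4.764936923980713), 23.042003631591797) [485.00939605   2.29822017 161.58281118]
((477.03839111328125, 4.736597061157227), (35.82463455200195, 33.69860076904297), 80.65484619140625)
tool move cm [-0.49 -0.24  8.99]
rz deg 0.09
```

View pics/w5.png

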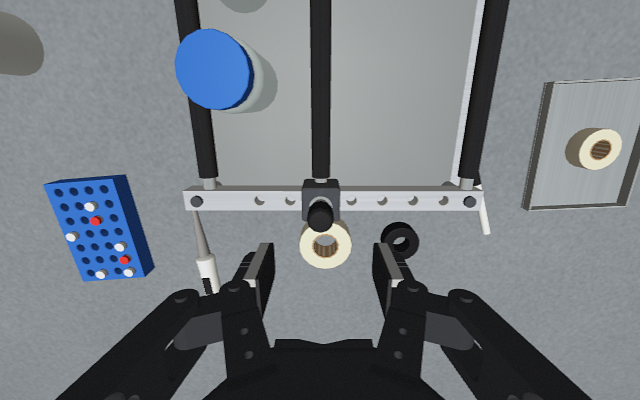

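The wrist view shows the knob at (217,320) on its end block, with the bottles untouched, the roll in the tray and the next hole open to the left (200,290). I'll descend onto the knob.

Request:
{"op": "move_arm", "data": {"increments": [{"tx": -0.5,"ty": -0.2,"tz": 1,"rx": 0,"ry": 0,"rz": 0,"gripper": 0.3},{"tx": 0,"ty": 0,"tz": 2.5,"rx": 0,"ry": 0,"rz": 0,"gripper": 0.3},{"tx": 0,"ty": 0,"tz": 2.5,"rx": 0,"ry": 0,"rz": 0,"gripper": 0.3},{"tx": 0,"ty": 0,"tz": 2,"rx": 0,"ry": 0,"rz": 0,"gripper": 0.3},{"tx": 0,"ty": 0,"tz": 1,"rx": 0,"ry": 0,"rz": 0,"gripper": 0.3},{"tx": 0,"ty": 0,"tz": 0,"rx": 0,"ry": 0,"rz": 0,"gripper": 0.3},{"tx": 0,"ty": 0,"tz": 0,"rx": 0,"ry": 0,"rz": 0,"gripper": 0.3}]}}

```text
clock: 10.75
eef_pos: [477.4, 4.4, 170.6]
tcp_rot: [-3.142, -0.0, -0.166]
contact_force: [-0.4, -0.2, 0.1]
opening: 0.648
```

```bash
python3 - <<'E'
from look import *
print(r.sense()['contact_force'],r.sense()['tcp_rot'])
go([476.8,4.9,169],-.164)
E
```

```text
[-0.42302206 -0.15424378  0.0939829 ] [-3.14156797e+00 -2.34485796e-04 -1.66344974e-01]
tool move cm [-0.07 -0.04  0.16]
rz deg -0.13
```

Request:
{"op": "move_arm", "data": {"increments": [{"tx": 0,"ty": 0,"tz": 0.15,"rx": 0,"ry": 0,"rz": 0,"gripper": -1},{"tx": 0,"ty": 0,"tz": 0,"rx": 0,"ry": 0,"rz": 0,"gripper": -1},{"tx": 0,"ty": 0,"tz": 0,"rx": 0,"ry": 0,"rz": 0,"gripper": -1},{"tx": 0,"ty": 0,"tz": 0,"rx": 0,"ry": 0,"rz": 0,"gripper": -1},{"tx": 0,"ty": 0,"tz": 0,"rx": 0,"ry": 0,"rz": 0,"gripper": -1},{"tx": 0,"ty": 0,"tz": 0,"rx": 0,"ry": 0,"rz": 0,"gripper": -1},{"tx": 0,"ty": 0,"tz": 0,"rx": 0,"ry": 0,"rz": 0,"gripper": -1},{"tx": 0,"ty": 0,"tz": 0,"rx": 0,"ry": 0,"rz": 0,"gripper": -1},{"tx": 0,"ty": 0,"tz": 0,"rx": 0,"ry": 0,"rz": 0,"gripper": -1}], "squeeze": 60}}

```text
clock: 11.65
eef_pos: [477.7, 4.9, 169.6]
tcp_rot: [-3.141, -0.001, -0.165]
contact_force: [-1.0, -0.7, 6.3]
opening: 0.232
```

Request:
{"op": "move_arm", "data": {"increments": [{"tx": 0,"ty": 0,"tz": -0.2,"rx": 0,"ry": 0,"rz": 0,"gripper": -1},{"tx": 0,"ty": 0,"tz": -0.2,"rx": 0,"ry": 0,"rz": 0,"gripper": -1},{"tx": 0,"ty": 0,"tz": -0.2,"rx": 0,"ry": 0,"rz": 0,"gripper": -1},{"tx": 0,"ty": 0,"tz": 0,"rx": 0,"ry": 0,"rz": 0,"gripper": -1},{"tx": 0,"ty": 0,"tz": 0,"rx": 0,"ry": 0,"rz": 0,"gripper": -1}]}}

```text
clock: 12.15
eef_pos: [477.6, 4.9, 174.8]
tcp_rot: [-3.141, -0.001, -0.165]
contact_force: [5.8, 0.4, -5.8]
opening: 0.235
```

Request:
{"op": "move_arm", "data": {"increments": [{"tx": 0,"ty": 0,"tz": -0.15,"rx": 0,"ry": 0,"rz": 0,"gripper": -1},{"tx": 0,"ty": 0,"tz": -0.15,"rx": 0,"ry": 0,"rz": 0,"gripper": -1},{"tx": 0,"ty": 0,"tz": 0,"rx": 0,"ry": 0,"rz": 0,"gripper": -1},{"tx": 0,"ty": 0,"tz": 0,"rx": 0,"ry": 0,"rz": 0,"gripper": -1}]}}

```text
clock: 12.55
eef_pos: [477.6, 4.9, 177.8]
tcp_rot: [-3.141, -0.001, -0.165]
contact_force: [5.2, -0.3, -7.0]
opening: 0.231
```

Request:
{"op": "move_arm", "data": {"increments": [{"tx": 0,"ty": -0.2,"tz": 0,"rx": 0,"ry": 0,"rz": 0,"gripper": -1},{"tx": 0,"ty": -0.3,"tz": 0,"rx": 0,"ry": 0,"rz": 0,"gripper": -1},{"tx": 0,"ty": -0.3,"tz": 0,"rx": 0,"ry": 0,"rz": 0,"gripper": -1},{"tx": 0,"ty": -0.3,"tz": 0,"rx": 0,"ry": 0,"rz": 0,"gripper": -1},{"tx": 0,"ty": -0.2,"tz": 0,"rx": 0,"ry": 0,"rz": 0,"gripper": -1},{"tx": 0,"ty": 0,"tz": 0,"rx": 0,"ry": 0,"rz": 0,"gripper": -1}]}}

```text
clock: 13.15
eef_pos: [479.7, 17.5, 177.7]
tcp_rot: [3.141, -0.001, -0.165]
contact_force: [5.8, -1.3, -6.6]
opening: 0.232
```

Request:
{"op": "move_arm", "data": {"increments": [{"tx": 0,"ty": -0.3,"tz": 0,"rx": 0,"ry": 0,"rz": 0,"gripper": -1},{"tx": 0,"ty": -0.3,"tz": 0,"rx": 0,"ry": 0,"rz": 0,"gripper": -1},{"tx": 0,"ty": -0.3,"tz": 0,"rx": 0,"ry": 0,"rz": 0,"gripper": -1},{"tx": 0,"ty": -0.3,"tz": 0,"rx": 0,"ry": 0,"rz": 0,"gripper": -1},{"tx": 0,"ty": -0.3,"tz": 0,"rx": 0,"ry": 0,"rz": 0,"gripper": -1},{"tx": 0,"ty": 0,"tz": 0,"rx": 0,"ry": 0,"rz": 0,"gripper": -1},{"tx": 0,"ty": 0,"tz": 0,"rx": 0,"ry": 0,"rz": 0,"gripper": -1}]}}

```text
clock: 13.85
eef_pos: [482.1, 32.4, 177.7]
tcp_rot: [3.141, -0.001, -0.165]
contact_force: [5.1, -0.3, -6.0]
opening: 0.235
```

```bash
python3 - <<'E'
from w import *
P=wlook('w6',(481,33),((155,166),))
m=(np.hypot(P[:,0]-481,P[:,1]-33)<35)&(P[:,2]>157)&(P[:,2]<166); print(m.sum(),cv2.minAreaRect(P[m][:,:2].astype(np.float32)))
go([482.5,34.5,177.7],-.164)
E
```

```text
[482.13852265  32.37953218 177.67494119] [ 3.14139081e+00 -6.22515032e-04 -1.65272714e-01] 13.85 [ 5.12485238 -0.30747122 -6.01475691]
155 1362 ((487.9593200683594, 30.343015670776367), 19.31743049621582) [492.06105753  29.4939527  161.59443877]
1295 ((485.1121826171875, 30.669105529785156), (35.47697448730469, 26.53177261352539), 80.13408660888672)
tool move cm [ 0.   -0.21 -0.  ]
rz deg -0.07
```

Request:
{"op": "move_arm", "data": {"increments": [{"tx": 0,"ty": -0.1,"tz": 0,"rx": 0,"ry": 0,"rz": 0,"gripper": -1},{"tx": 0,"ty": -0.1,"tz": 0,"rx": 0,"ry": 0,"rz": 0,"gripper": -1},{"tx": 0,"ty": 0,"tz": 0,"rx": 0,"ry": 0,"rz": 0,"gripper": -1},{"tx": 0,"ty": 0,"tz": 0.1,"rx": 0,"ry": 0,"rz": 0,"gripper": -1},{"tx": 0,"ty": 0,"tz": 0.1,"rx": 0,"ry": 0,"rz": 0,"gripper": -1},{"tx": 0,"ty": 0,"tz": 0.1,"rx": 0,"ry": 0,"rz": 0,"gripper": -1},{"tx": 0,"ty": 0,"tz": 0,"rx": 0,"ry": 0,"rz": 0,"gripper": -1},{"tx": 0,"ty": 0,"tz": 0,"rx": 0,"ry": 0,"rz": 0,"gripper": -1}]}}

```text
clock: 14.7
eef_pos: [482.4, 34.1, 174.7]
tcp_rot: [3.141, -0.001, -0.165]
contact_force: [5.3, -1.9, -5.8]
opening: 0.233
```

Request:
{"op": "move_arm", "data": {"increments": [{"tx": 0,"ty": 0,"tz": 0.1,"rx": 0,"ry": 0,"rz": 0,"gripper": -1},{"tx": 0,"ty": 0,"tz": 0.1,"rx": 0,"ry": 0,"rz": 0,"gripper": -1},{"tx": 0,"ty": 0,"tz": 0.1,"rx": 0,"ry": 0,"rz": 0,"gripper": -1},{"tx": 0,"ty": 0,"tz": 0.1,"rx": 0,"ry": 0,"rz": 0,"gripper": -1},{"tx": 0,"ty": 0,"tz": 0,"rx": 0,"ry": 0,"rz": 0,"gripper": -1},{"tx": 0,"ty": 0,"tz": 0,"rx": 0,"ry": 0,"rz": 0,"gripper": -1}]}}

```text
clock: 15.3
eef_pos: [482.5, 34.4, 170.8]
tcp_rot: [-3.142, -0.001, -0.165]
contact_force: [5.5, -0.9, -5.3]
opening: 0.233
```

Request:
{"op": "move_arm", "data": {"increments": [{"tx": 0,"ty": 0,"tz": 0.05,"rx": 0,"ry": 0,"rz": 0,"gripper": -1},{"tx": 0,"ty": 0,"tz": 0.05,"rx": 0,"ry": 0,"rz": 0,"gripper": -1},{"tx": 0,"ty": 0,"tz": 0.05,"rx": 0,"ry": 0,"rz": 0,"gripper": -1},{"tx": 0,"ty": 0,"tz": 0,"rx": 0,"ry": 0,"rz": 0,"gripper": -1},{"tx": 0,"ty": 0,"tz": 0,"rx": 0,"ry": 0,"rz": 0,"gripper": -1}]}}

```text
clock: 15.8
eef_pos: [482.5, 34.5, 169.7]
tcp_rot: [-3.141, -0.001, -0.165]
contact_force: [3.5, -1.8, 2.6]
opening: 0.233
```

```bash
python3 - <<'E'
from w import *
print(r.sense()['contact_force'])
for k in range(3):
  r.grab_frame('wrist') ; print(r.sense()['contact_force'],r.sense()['eef_pos'])
E
```

```text
[ 3.52616711 -1.82555855  2.60655338]
[ 4.05746622 -0.63236705  3.78698455] [482.48537719  34.49919059 169.67808893]
[ 4.02695132 -1.19590057  3.63409494] [482.49791728  34.46390623 169.64722095]
[ 4.24864041 -1.32841406  4.03842018] [482.49600817  34.48140152 169.66803331]
```

Request:
{"op": "move_arm", "data": {"increments": [{"tx": 0,"ty": 0,"tz": 0.05,"rx": 0,"ry": 0,"rz": 0,"gripper": -1},{"tx": 0,"ty": 0,"tz": 0,"rx": 0,"ry": 0,"rz": 0,"gripper": -1},{"tx": 0,"ty": 0,"tz": 0,"rx": 0,"ry": 0,"rz": 0,"gripper": -1}]}}

```text
clock: 16.25
eef_pos: [482.5, 34.5, 169.5]
tcp_rot: [-3.141, -0.001, -0.165]
contact_force: [2.2, -1.1, 10.0]
opening: 0.232
```

```bash
python3 - <<'E'
from w import *
P=wlook('w7',(482,34),((155,166),)); print(r.sense()['opening'])
p,d=r.grab_frame('side'); a=cv2.imread('pics/side0.png')
cv2.imwrite('pics/s7.png',cv2.resize(np.vstack([a[130:290,200:460],p[130:290,200:460,::-1]]),None,fx=1.8,fy=1.8))
E
```

```text
[482.4764242   34.51920464 169.54855679] [-3.14135741e+00 -7.90758417e-04 -1.65460836e-01] 16.25 [ 2.17553567 -1.07518435  9.99023052]
155 1327 ((492.4249267578125, 31.691465377807617), 18.117074966430664) [493.3600788   31.28445744 161.50108405]
0.23340286078748848
```

View pics/s7.png

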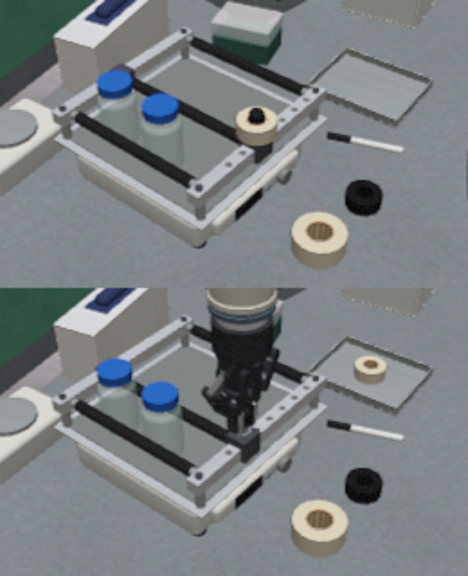

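View pics/w7.png

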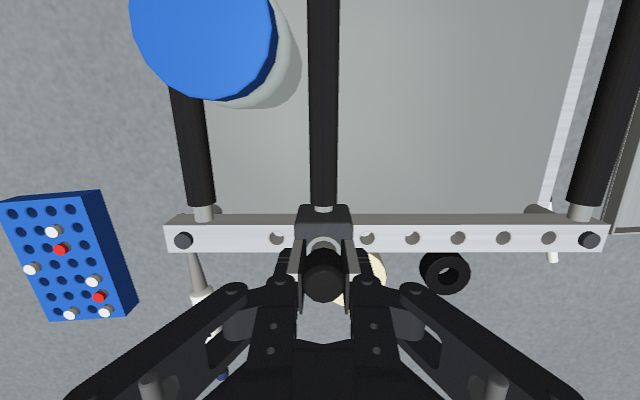

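The before and after side views show the bottles and bystanders unmoved, the roll in the tray, and the bar one hole along. The wrist view shows the knob gripped at (270,322). I'm handing in.

```bash
python3 -c "
from rig import r
print(r.sign_off())"
```

```text
the job is handed in; nothing more can be done
None
```

The job is done and handed in at about 16.4 s of the 54 s allowed. The gripper is still holding the knob with a 60 N squeeze, and the pin is home in the next hole.

- **Tape:** I lifted the roll off the knob and laid it flat in the tray. Its top measured 27.7 mm, against 28 mm expected, within about 2 mm of the tray's centre.
- **Bar:** I pulled the knob up about 8 mm, slid the bar towards the bottles and lowered the knob. By the measured tool position the slide was 30.0 mm.
- **Pin:** The knob came back down to the tool height at which I first gripped it (169.6 mm). The vertical force on the tool turned from about -5 N to +3 N there. A further 0.5 mm of commanded push moved it only about 0.1 mm and raised the force to +10 N, so the pin is on its stop. I did not wiggle the bar to test the lock.
- **Surroundings:** The before and after side views show no movement of the bottles or the nearby bystanders.
- **Disagreements:**
  - The gripper reading of 0.23 corresponds to about 20 mm on the 22 mm knob. I put this down to a non-linear reading, as the grip held throughout.
  - Partway along, the camera put the block about 1 mm short of the tool's travel, which is within the pin's play.
  - A steady sideways force of 4 to 6 N on the knob eased to about 2 N at the end.

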